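Set the strap-cutting jig to the red mark and put out a catch tray

ROBOT

A 6-joint arm with a two-finger parallel gripper is mounted at the origin on the work surface. World frame = base frame: x ahead of the robot, y to its left, z up, the work surface at z = 0. Lengths are in mm, angles in rad, forces in N, time in s.
With the tool pointing down it reaches from about 400 to 925 mm from the base axis. Payload 12.5 kg.
Tool frame: the origin (TCP) lies midway between the tips of the shut fingers; the grasp point (between the pads) lies 19 mm behind it; z points along the fingers, y is the line along which they close (so a half turn about z gives the same grasp; the last joint's range is limited). The gripper opens to 95 mm and grips with 3 to 60 N. Pads are 20 mm wide; open, the fingers measure 119 mm over their backs; the gripper's body (75 mm by 180 mm) begins 59 mm behind the grasp point.
Start: joints at [-1.351, 0.491, 1.559, -0, 1.092, -0.106], TCP at [200.065, -592.132, 214.661] pointing down, gripper open.
Joint ranges: [-3.1, 3.1], [-0.84, 2.19], [0.05, 2.79], [-1.13, 4.28], [0.06, 2.93], [-2.69, 2.69]. Speed limits (rad/s): [2.22, 2.22, 2.79, 3.14, 3.14, 3.14].

INTERFACE

Orientations are given as [roll, pitch, yaw] about the fixed x, y, z axes, in that order (R = Rz(yaw) Ry(pitch) Rx(roll)).
In Python, from cell import state, read_camera, camera_info, env gives the robot as it stands.
- The arm moves only by the tool move_arm, never from a script. Its argument "commands" is a list of rows, each a list of 3 entries, a list of its own where there are three numbers: the shift along the world's x, y, z in cm, then the turn, a rotation vector about the world's x, y, z in degrees, then the opening, from 0 (shut) to 1 (fully open). A call has 1 to 10 rows; each row shifts and turns the commanded pose from where the row before left it; what a row does not reach is not made up. A row lasts 1/10 s, in which the tool goes at most 50 mm and 8.59 degrees, less where a joint would pass 70% of its speed; a pose out of reach is approached as far as the arm can. A call with a gripper value outside its range is refused whole. The fingers move at their own pace and stop on an object; the grip force is fixed at half the most. Time passes only in rows, so rows that do not move let the fingers close. It gives the time, the measured TCP pose, the force, the opening and the grip force at its end, in the units of the state.
- state(): the state, without advancing time (a new reading comes with each control period).
- read_camera(name): name is "side" or "top" or "wrist"; returns the picture (420x560x3 uint8, blue, green, red); there is no depth.
- camera_info(name): a dict with "K" (3x3 intrinsics, pixels), "cam_to_world" (4x4, takes a point from camera to world coordinates). Camera axes: x right, y down, z forward; pixel columns grow to the right and rows downward; lengths in mm; the calibration is good to about 2 mm. The wrist camera is an equidistant fisheye: a pixel r from the principal point sees the ray r / f radians off the axis. A picture is of the moment at which its call begins: read the wrist's pose just before it. camera_info takes no time and is no camera call; for the wrist camera it gives the pose at the moment of the call.
- env.job_done(): hands the job in; it is judged then, once.
The state is a dict: "t": time; "joints": joint angles; "qvel": joint speeds; "tau": joint torques, N m; "eef_pos": TCP position; "tcp_rot": TCP orientation; "ft_force": force on the tool from outside, world axes, zero at the start; "moment": the same for the moment, N m; "opening": opening from 0.0 (shut) to 1.0 (fully open); "grip_force": force on a finger pad.
Only numpy, scipy, OpenCV 4.12 (cv2) and the standard library are available. Lean on these libraries where they do the work, as an engineer would, in place of code of your own. Each camera call takes 0.05 s, during which the arm holds its last target. There are 200 camera calls.

TASK

Get the strap-cutting jig ready: turn its black knob, without pushing the fence itself, until the fence's pointer lines up with the red clip on the scale. Lift the top tray off the pile and stand it in the middle of the black pad, lengthways with the pad. Either job may come first; leave the other two trays piled where they are and the other things on the bench undisturbed.

Things in the scene. Friction and masses are not known exactly. Their poses are not given: they have to be found in the camera images.
- jig: Fixed grey metal jig, base 200 (x) x 220 (y) x 12 mm; origin: centre of its underside on the bench, x away from the robot (yaw up to 0.3 rad), y left. A grey housing (56 x 100 mm, top z = 48) bears the knob at x = -50, y = 0; a white scale bar runs along y (x = 62 to 96, top z = 22); the blue fence slides along y between them. All but housing and knob is under z = 40.
- knob_grip (a point): Grip point on the axis of the round black knob, 70 mm above the bench; knob 40 mm diameter, 54 to 86 mm above the bench. It turns about the vertical, about 0.05 N m, and stays where left. 1 rad moves the pointer 10 mm: clockwise from above to the jig's -y (right seen from the robot), anticlockwise to +y. The red clip is 11 to 45 mm from the starting pointer: regrasp as needed.
- pointer_tip (a point): Tip of the black pointer (3 mm wide) on the fence, over the white scale bar, 25 mm above the bench. It moves along the jig's y only, up to 56 mm either side of the middle.
- fence: The blue carriage (64 x 30 mm) with its dark fence strip and the pointer; origin at its middle. It slides along the jig's y, driven by the knob. It must not be pushed directly.
- red_clip: Red clip fixed on the scale bar, 20 (x) x 5 (y) x 10 mm, axes as the jig's; origin at the centre of its underside. The mark to set the pointer to: the pointer's tip stops 4 mm short of it in x and must have the same y in the jig's frame.
- yellow_clip: The same in yellow, on the other side of the starting pointer: another job's mark, not used now. Red may be on either side.
- tray_top: Top one of three equal stacked blue open trays (pale rims): 150 (x) x 54 (y) x 34 mm high, walls 4 mm, about 0.15 kg. Origin: centre of its underside (a 138 x 42 x 4 mm foot that sits loosely, 2 mm clearance, in the tray below), 60 mm above the bench at the start; long axis x. The rim is 34 mm above the origin.
- tray_mid: Middle tray of the pile, the same tray, origin 30 mm above the bench. It stays.
- tray_low: Lowest tray of the pile, the same tray, standing on the bench. It stays.
- pad: Black rubber pad fixed on the bench, 190 (x) x 90 (y) x 4 mm, with a white line frame (170 x 74 mm) on it; origin: centre of its underside, long axis x. It lies on one side of the jig and the pile on the other; either may be left.
- glue: Bystander: white bottle with blue cap, 54 mm diameter, 130 mm tall; origin: centre of its underside. Stands loose beyond the left-hand side of the work.
- weight: Bystander: hexagonal dark steel weight with a knob, 68 mm across, 45 mm tall; origin: centre of its underside. Loose, beyond the right-hand side of the work.
- screwdriver: Bystander: red-handled screwdriver, about 0.2 m long, lying loose beyond the jig, across the bench.
There are look-alikes about, which are no part of the job. What is shaped like the tray_top but turquoise is not meant.

How it is judged (in metres and radians):
At the end, for the whole second after the job is handed in: Pointer tip within 2.5 mm of the red clip's middle along the scale; top tray upright and still on the pad, centre within 15 mm along and across, lengthways within 0.15 rad; the other trays within 15 mm and the bystanders within 20 mm of where they began (y of pointer_tip in the frame of red_clip between -0.0025 and 0.0025 m and x of tray_top in the frame of pad between -0.015 and 0.015 m and y of tray_top in the frame of pad between -0.015 and 0.015 m and z of tray_top in the frame of pad below 0.007 m and angle between the x axis of tray_top and the x axis of pad, either way round below 0.15 rad and angle between tray_top's own z axis and vertical below 0.08 rad and linear speed of tray_top below 0.02 m/s and linear speed of fence below 0.005 m/s and distance of each of tray_mid, tray_low from where it was at the start of the episode below 0.015 m and distance of each of glue, weight, screwdriver from where it was at the start of the episode below 0.02 m); the robot touches nothing.
It fails at once if the fence is pushed directly by the robot (over 2 N) (contact force between fence and the arm above 2 N or contact force between fence and the fingers above 2 N).
It fails at once if one of the two lower trays is moved by more than 15 mm (distance of any of tray_mid, tray_low from where it was at the start of the episode above 0.015 m).
It fails at once if a bystander is moved by more than 20 mm (distance of any of glue, weight, screwdriver from where it was at the start of the episode above 0.02 m).
It also fails if it takes over 67 s, if anything falls off the work surface, if the arm or the gripper's body presses on something with over 40 N, if the wrist force passes 120 N, or if a joint passes its speed limit or range.

## Working session

There is one attempt and no reset: what is moved stays moved. The work goes in short steps, Python scripts to look and compute and a tool call to move; the robot and the scene stay as the last step left them, time stands still between calls to the robot, and variables do not carry over. Pictures are saved under pics/ and viewed, at most 13 in all, crops included, and the job is handed in when it is done.

Besides the shell and the picture viewer there is one more tool, called as name(argument=value, ...) on one line, values as JSON. move_arm: Moves the arm, as the interface text tells. Its arguments: {"type":"object","properties":{"commands":{"type":"array"}},"required":["commands"]}

```bash
mkdir -p pics; ls; cat > h.py <<'E'
import numpy as np, cv2
from cell import state, read_camera, camera_info, env
def ray(name,u,v,info=None):
    i=info or camera_info(name); K=np.array(i["K"]); T=np.array(i["cam_to_world"])
    x=(u-K[0,2])/K[0,0]; y=(v-K[1,2])/K[1,1]
    if name=="wrist":
        r=np.hypot(x,y); d=np.array([x/r*np.sin(r),y/r*np.sin(r),np.cos(r)]) if r>1e-9 else np.array([0,0,1.])
    else: d=np.array([x,y,1.])
    return T[:3,3],T[:3,:3]@d
def at(name,u,v,z,info=None):
    o,d=ray(name,u,v,info); return o+d*(z-o[2])/d[2]
def proj(name,P,info=None):
    i=info or camera_info(name); K=np.array(i["K"]); T=np.array(i["cam_to_world"])
    p=T[:3,:3].T@(np.array(P,float)-T[:3,3])
    if name=="wrist":
        s=np.hypot(p[0],p[1]); r=np.arctan2(s,p[2]); return K[0,0]*r*p[0]/s+K[0,2],K[1,1]*r*p[1]/s+K[1,2]
    return K[0,0]*p[0]/p[2]+K[0,2],K[1,1]*p[1]/p[2]+K[1,2]
E
python3 - <<'E'
from h import *
np.set_printoptions(precision=3,suppress=True)
a=read_camera("top");b=read_camera("side")
cv2.imwrite("pics/top0.png",a);cv2.imwrite("pics/side0.png",b)
cv2.imwrite("pics/both0.png",cv2.resize(a,(784,588),interpolation=cv2.INTER_CUBIC))
for n in("top","side","wrist"):
    i=camera_info(n);print(n,np.array(i["K"]),np.array(i["cam_to_world"]))
print(state())
E
```

```text
pics
top [[409.888   0.    273.853]
 [  0.    409.888 208.084]
 [  0.      0.      1.   ]] [[  -0.023   -0.993    0.12   374.126]
 [  -1.       0.024    0.004   -5.779]
 [  -0.006   -0.12    -0.993 1093.241]
 [   0.       0.       0.       1.   ]]
side [[423.07    0.    273.197]
 [  0.    423.07  213.18 ]
 [  0.      0.      1.   ]] [[  -0.986   -0.106    0.13   333.322]
 [  -0.167    0.532   -0.83  1032.757]
 [   0.018   -0.84    -0.542  731.397]
 [   0.       0.       0.       1.   ]]
wrist [[325.192   0.    279.331]
 [  0.    325.192 209.946]
 [  0.      0.      1.   ]] [[   0.32    -0.913   -0.255  272.025]
 [  -0.948   -0.308   -0.084 -566.737]
 [  -0.002    0.269   -0.963  384.438]
 [   0.       0.       0.       1.   ]]
{'t': 0.1, 'joints': array([-1.351,  0.491,  1.559, -0.   ,  1.092, -0.106]), 'qvel': array([-0.001, -0.002, -0.002, -0.   , -0.001, -0.001]), 'tau': array([  0.002, -61.362, -25.861,   0.069,   0.047,  -0.   ]), 'eef_pos': array([ 200.021, -591.921,  214.132]), 'tcp_rot': array([-3.141, -0.   ,  0.326]), 'ft_force': array([-0.369,  0.486, -0.604]), 'moment': array([-0.039,  0.027, -0.026]), 'grip_force': 0.0, 'opening': 1.0005518638598978}
```

View pics/both0.png

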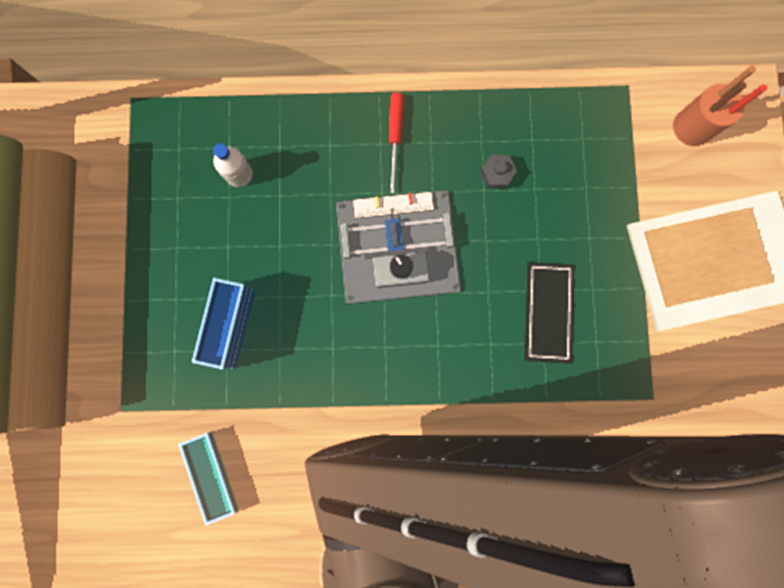

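View pics/side0.png

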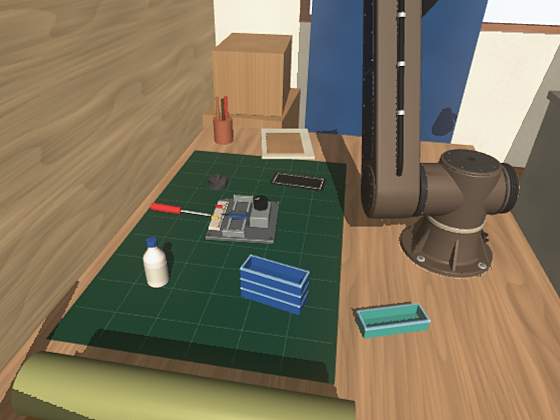

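The top view (1.4x) shows three tray-like things:
- The blue pile with a pale rim at (220,323).
- A turquoise tray at (207,478). It is the decoy.
- The black pad at (550,312).

The blue pile fits because it is blue and stacked. The jig is at (400,247), with red right of the pointer at (411,199) and yellow left at (378,202). One enlarged crop will confirm this.

```bash
python3 - <<'E'
from h import *
a=cv2.imread("pics/top0.png")
# crops: tray x130-185,y190-270 ; jig 235-335,130-220 ; pad 370-415,180-265
c1=cv2.resize(a[190:270,130:185],None,fx=6,fy=6,interpolation=cv2.INTER_CUBIC)[:480]
c2=cv2.resize(a[180:260,370:420],None,fx=6,fy=6,interpolation=cv2.INTER_CUBIC)
cv2.imwrite("pics/c1.png",np.hstack([c1,c2]))
for s,P in dict(tray=[(216,279,94),(245,285,94),(222,368,94),(193,361,94)],pad=[(530,263,4),(574,265,4),(571,361,4),(526,359,4)],knob=[(400,266,86)],jig=[(337,202,12),(450,191,12),(460,293,12),(347,302,12)],pt=[(392,209,25)],red=[(411,199,32)],yel=[(378,202,32)]).items():
    Q=np.array([at("top",u/1.4,v/1.4,z) for u,v,z in P]);print(s,Q[:,:2].round(1).tolist(),Q.mean(0).round(1))
E
```

```text
tray [[523.6, 292.2], [511.7, 241.0], [367.8, 279.9], [381.0, 330.4]] [446.  285.9  94. ]
pad [[553.7, -284.5], [547.8, -368.6], [365.3, -351.5], [370.9, -267.2]] [ 459.4 -318.     4. ]
knob [[540.3, -32.7]] [540.3 -32.7  86. ]
jig [[680.8, 83.9], [697.3, -135.4], [498.0, -147.0], [485.9, 67.5]] [590.5 -32.7  12. ]
pt [[660.8, -22.0]] [660.8 -22.   25. ]
red [[677.5, -58.4]] [677.5 -58.4  32. ]
yel [[673.2, 4.4]] [673.2   4.4  32. ]
```

View pics/c1.png

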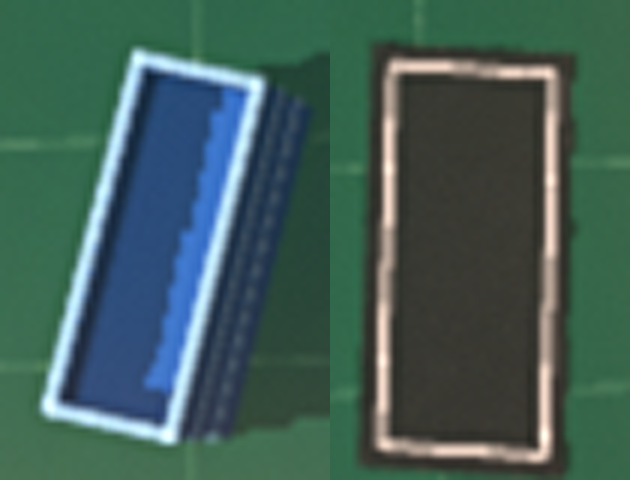

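The crop confirms the blue top tray, with lower rims visible beside it: left crop, rim corners (138,50), (267,80), (175,443), (45,408). The right crop is the framed pad. Sizes come out as expected, so I move over the knob, pre-rotating to leave room for the clockwise turn.

move_arm(commands=[[[1.7, 2.8, 0], [0, 0, 8.5], 1], [[1.7, 2.8, 0], [0, 0, 8.5], 1], [[1.7, 2.8, 0], [0, 0, 8.5], 1], [[1.7, 2.8, 0], [0, 0, 8.5], 1], [[1.7, 2.8, 0], [0, 0, 8.5], 1], [[1.7, 2.8, 0], [0, 0, 8.5], 1], [[1.7, 2.8, 0], [0, 0, 8.5], 1], [[1.7, 2.8, 0], [0, 0, 8.5], 1], [[1.7, 2.8, 0], [0, 0, 8.5], 1], [[1.7, 2.8, 0], [0, 0, 8.5], 1]])

```text
t: 1.1
eef_pos: [370.5, -310.9, 214.5]
tcp_rot: [-3.142, -0.0, 1.815]
ft_force: [1.2, -0.0, -0.0]
opening: 1.0
grip_force: 0.0
```

move_arm(commands=[[[1.7, 2.8, 0], [0, 0, 8.5], 1], [[1.7, 2.8, 0], [0, 0, 8.5], 1], [[1.7, 2.8, 0], [0, 0, 8.5], 1], [[1.7, 2.8, 0], [0, 0, 8.5], 1], [[1.7, 2.8, 0], [0, 0, 8.5], 1], [[1.7, 2.8, 0], [0, 0, 8.5], 1], [[1.7, 2.8, 0], [0, 0, 8.5], 1], [[1.7, 2.8, 0], [0, 0, 8.5], 1], [[1.7, 2.8, 0], [0, 0, 8.5], 1], [[1.7, 2.8, 0], [0, 0, 8.5], 1]])

```text
t: 2.1
eef_pos: [540.5, -30.8, 214.5]
tcp_rot: [3.141, -0.0, -2.984]
ft_force: [-0.3, -0.9, -0.2]
opening: 0.999
grip_force: 0.0
```

```bash
python3 - <<'E'
from h import *
i=camera_info("wrist");s=state();a=read_camera("wrist");cv2.imwrite("pics/w1.png",a)
import pickle;pickle.dump(i,open("w1.pkl","wb"))
print(s["eef_pos"],s["tcp_rot"],s["joints"],s["t"])
for n,P in dict(knob=(540,-33,86),pt=(661,-22,25),red=(677,-58,32)).items(): print(n,proj("wrist",P,i))
b=read_camera("top");cv2.imwrite("pics/t1.png",b)
E
```

```text
[540.50096111 -30.8057969  214.4804358 ] [ 3.14135054e+00 -4.03642134e-04 -2.98413469e+00] [-1.79010514e-01  3.72809034e-01  1.76418332e+00  1.12851881e-04
  1.00506124e+00 -1.90732527e+00] 2.1
knob (np.float64(275.7483721734371), np.float64(200.99319898626516))
pt (np.float64(270.11592546179537), np.float64(283.4658783272181))
red (np.float64(239.64070946030074), np.float64(292.8746047947387))
```

View pics/w1.png

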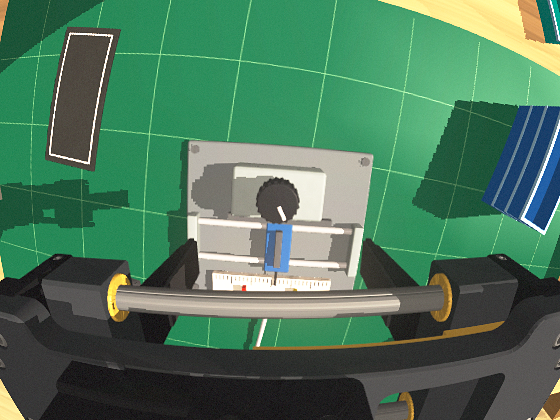

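Wrist view: knob at (277,201), pointer near (275,282), red clip at (244,289), yellow at (292,290), and the gripper is open above the knob. Now for accurate positions by colour blobs.

```bash
python3 - <<'E'
from h import *
import pickle
np.set_printoptions(precision=1,suppress=True)
i=pickle.load(open("w1.pkl","rb"));a=cv2.imread("pics/w1.png");t=cv2.imread("pics/top0.png")
def blob(im,box,f):
    x0,y0,x1,y1=box;h=cv2.cvtColor(im[y0:y1,x0:x1],cv2.COLOR_BGR2HSV).astype(int)
    v,u=np.nonzero(f(h[...,0],h[...,1],h[...,2]));return u.mean()+x0,v.mean()+y0,len(u)
red=lambda h,s,v:((h<8)|(h>172))&(s>150)&(v>100)
yel=lambda h,s,v:(h>18)&(h<33)&(s>130)&(v>110)
blk=lambda h,s,v:(v<70)
for nm,im,I,box in(("wrist",a,i,(210,270,335,293)),("top",t,None,(250,135,312,155))):
    for c,f in(("red",red),("yel",yel)):
        u,v,n=blob(im,box,f);print(nm,c,u,v,n,at(nm,u,v,32,I))
u,v,n=blob(a,(250,175,305,227),blk);print("knob w",u,v,n,at("wrist",u,v,84,i))
u,v,n=blob(t,(272,178,300,204),blk);print("knob t",u,v,n,at("top",u,v,80))
# jig corners screws / base corners in wrist
for p in((189,140),(373,156)): print(at("wrist",*p,12,i))
w=cv2.resize(a[225:293,205:345],None,fx=5.5,fy=5.5,interpolation=cv2.INTER_CUBIC)
q=cv2.resize(t[125:165,240:326],None,fx=8.9,fy=5.5,interpolation=cv2.INTER_CUBIC)[:, :770]
cv2.imwrite("pics/c2.png",np.vstack([w[:,:765],q[:210,:765]]))
E
```

```text
wrist red 243.63636363636363 287.6818181818182 22 [668.6 -53.9  32. ]
wrist yel 294.7142857142857 289.57142857142856 7 [661.1   8.9  32. ]
top red 292.7 141.1 10 [680.4 -56.2  32. ]
top yel 268.8 142.9 10 [677.1   7.5  32. ]
knob w 273.33838383838383 187.95959595959596 198 [528.3 -37.1  84. ]
knob t 286.8242424242424 190.6 165 [539.7 -35.6  80. ]
[ 501.2 -142.4   12. ]
[486.1  73.9  12. ]
```

View pics/c2.png

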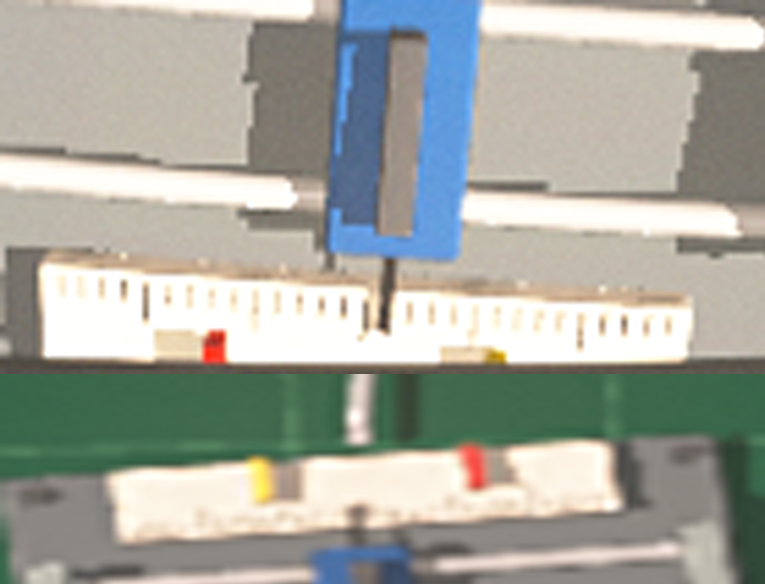

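In the crop the pointer tip is at about (384,328) and the red clip spans x 203–226, to its left in the wrist view, which is the jig's -y side. Yellow is on the other side.

```bash
python3 - <<'E'
from h import *
import pickle
np.set_printoptions(precision=1,suppress=True)
i=pickle.load(open("w1.pkl","rb"))
ps=0.072; ex=np.array([np.cos(ps),np.sin(ps)]);ey=np.array([-ex[1],ex[0]])
tip=at("wrist",274.8,284.4,25,i);red=at("wrist",244,286.5,32,i);redb=at("wrist",244,289,30,i)
print(tip,red,redb,"dy",(red-tip)[:2]@ey,(redb-tip)[:2]@ey,"dx",(red-tip)[:2]@ex)
L=at("wrist",205+42/5.5,225+262/5.5,22,i);R=at("wrist",205+690/5.5,225+298/5.5,22,i)
e=(R-L)[:2];print("bar",L,R,np.linalg.norm(e),"yaw",np.arctan2(-e[0],e[1]))
tt=at("top",240+357/8.9,125+(508-374)/5.5,25);rt=at("top",240+473/8.9,125+(468-374)/5.5,32)
print("top",tt,rt,(rt-tt)[:2]@ey)
# knob circle by wrist silhouette: top disc
a=cv2.imread("pics/w1.png");h=cv2.cvtColor(a,cv2.COLOR_BGR2GRAY)
m=(h[175:230,250:305]<80).astype(np.uint8);m=cv2.morphologyEx(m,cv2.MORPH_OPEN,np.ones((3,3)))
n,lab,st,ce=cv2.connectedComponentsWithStats(m)
for k in range(1,n):
    if st[k,4]>50: print(st[k]+[250,175,0,0,0])
for P in((276.9,200),): print("knob",at("wrist",*P,80,i))
E
```

```text
[661.4 -16.   25. ] [666.9 -53.6  32. ] [671.6 -53.3  30. ] dy -37.89234339349517 -37.8990259690617 dx 2.7527267169893084
bar [659.9 -95.6  22. ] [645.5  52.6  22. ] 148.8554697821756 yaw 0.09706713568100149
top [660.6 -22.2  25. ] [677.7 -57.3  32. ] -36.1605289284455
[256 178  37  45 782]
[286 208  10  11  60]
knob [540.3 -31.9  80. ]
```

Red is about 37.5 mm toward -y of the pointer (37.9 by wrist, 36–37.5 by top), so about 3.75 rad clockwise. The knob axis is at about (540,-33.5). I descend and grip.

move_arm(commands=[[[0, -0.25, -4], [0, 0, 0], 1], [[0, 0, -4], [0, 0, 0], 1], [[0, 0, -4], [0, 0, 0], 1], [[0, 0, -3], [0, 0, 0], 1], [[0, 0, -1], [0, 0, 0], 1], [[0, 0, 0], [0, 0, 0], 0.5], [[0, 0, 0], [0, 0, 0], 0.5], [[0, 0, 0], [0, 0, 0], 0.5], [[0, 0, 0], [0, 0, 0], 0.5]])

```text
t: 3.1
eef_pos: [540.6, -34.8, 55.9]
tcp_rot: [-3.141, 0.002, -2.99]
ft_force: [-0.1, -0.0, 0.4]
opening: 0.72
grip_force: 0.0
```

move_arm(commands=[[[0, 0, 0], [0, 0, 0], 0.4], [[0, 0, 0], [0, 0, 0], 0.4], [[0, 0, 0], [0, 0, 0], 0.4]])

```text
t: 3.4
eef_pos: [540.1, -34.6, 54.9]
tcp_rot: [-3.142, 0.0, -2.99]
ft_force: [-0.4, -0.2, 0.2]
opening: 0.471
grip_force: 0.0
```

move_arm(commands=[[[0, 0, 0], [0, 0, 0], 0.3], [[0, 0, 0], [0, 0, 0], 0], [[0, 0, 0], [0, 0, 0], 0], [[0, 0, 0], [0, 0, 0], 0]])

```text
t: 3.8
eef_pos: [539.7, -33.1, 54.9]
tcp_rot: [3.14, -0.001, -2.991]
ft_force: [-1.1, 13.2, 5.5]
opening: 0.418
grip_force: 30.0
```

move_arm(commands=[[[0, 0.1, 0], [0, 0, 0], 0], [[0, 0, 0], [0, 0, 0], 0]])

```text
t: 4.0
eef_pos: [539.7, -33.0, 54.9]
tcp_rot: [3.141, -0.001, -2.99]
ft_force: [-2.1, 5.7, 6.3]
opening: 0.421
grip_force: 30.0
```

move_arm(commands=[[[0, 0.07, 0], [0, 0, -4], 0], [[0, 0, 0], [0, 0, -8], 0], [[0, 0, 0], [0, 0, -8], 0], [[0, 0, 0], [0, 0, -8], 0], [[0, 0, 0], [0, 0, -8], 0], [[0, 0, 0], [0, 0, -8], 0], [[0, 0, 0], [0, 0, -8], 0], [[0, 0, 0], [0, 0, -8], 0], [[0, 0, 0], [0, 0, 0], 0]])

```text
t: 4.9
eef_pos: [540.5, -30.9, 54.9]
tcp_rot: [3.139, -0.001, 2.24]
ft_force: [3.0, 19.4, 3.5]
opening: 0.414
grip_force: 30.0
```

move_arm(commands=[[[0, 0.15, 0], [0, 0, 0], 0], [[0, 0, 0], [0, 0, 0], 0]])

```text
t: 5.1
eef_pos: [540.6, -30.8, 54.9]
tcp_rot: [3.14, 0.0, 2.246]
ft_force: [1.6, 9.2, 3.2]
opening: 0.417
grip_force: 30.0
```

```bash
python3 - <<'E'
from h import *
i=camera_info("wrist");s=state();print(s["eef_pos"],s["tcp_rot"],s["ft_force"],s["moment"],s["joints"])
a=read_camera("wrist");b=read_camera("top")
w=cv2.resize(a,(800,600));cv2.imwrite("pics/w2.png",w);cv2.imwrite("pics/t2.png",b)
E
```

```text
[540.55938843 -30.77223816  54.88138095] [3.14032506e+00 3.30055552e-04 2.24572444e+00] [1.56142188 9.2338521  3.19592281] [ 1.57339486 -0.52381876 -0.00371166] [-1.79255378e-01  5.93246963e-01  1.91351698e+00  1.24798989e-03
  6.33747604e-01 -8.55188948e-01]
```

View pics/w2.png

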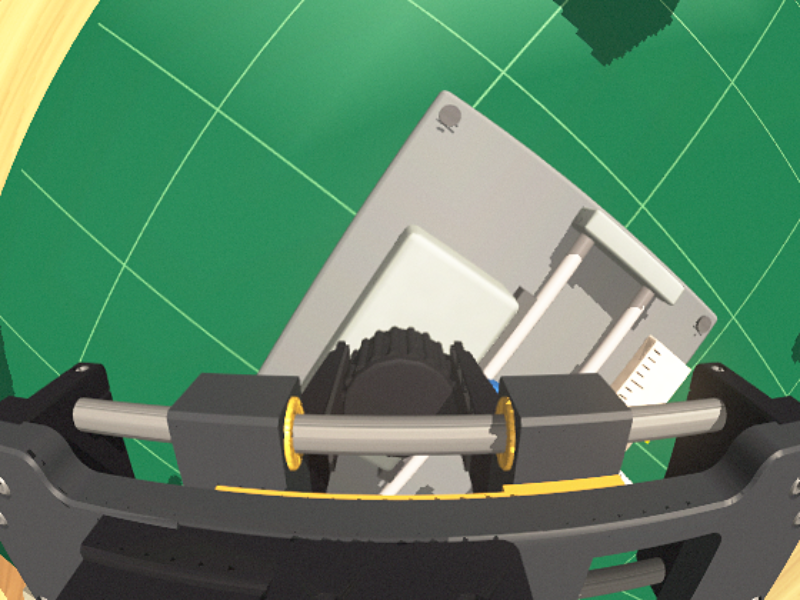

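The knob sits between the pads and turns with the gripper. I continue clockwise, with a small centring shift.

move_arm(commands=[[[0, 0.08, 0], [0, 0, -8], 0], [[0, 0, 0], [0, 0, -8], 0], [[0, 0, 0], [0, 0, -8], 0], [[0, 0, 0], [0, 0, -8], 0], [[0, 0, 0], [0, 0, -8], 0], [[0, 0, 0], [0, 0, -8], 0], [[0, 0, 0], [0, 0, -8], 0], [[0, 0, 0], [0, 0, -8], 0], [[0, 0, 0], [0, 0, -8], 0], [[0, 0, 0], [0, 0, -8], 0]])

```text
t: 6.2
eef_pos: [543.6, -30.8, 55.0]
tcp_rot: [3.135, -0.005, 0.843]
ft_force: [16.0, 3.9, -8.9]
opening: 0.418
grip_force: 30.0
```

move_arm(commands=[[[0, 0, 0], [0, 0, -8], 0], [[0, 0, 0], [0, 0, -8], 0], [[0, 0, 0], [0, 0, -8], 0], [[0, 0, 0], [0, 0, -8], 0], [[0, 0, 0], [0, 0, -8], 0], [[0, 0, 0], [0, 0, -8], 0], [[0, 0, 0], [0, 0, -8], 0], [[0, 0, 0], [0, 0, -8], 0], [[0, 0, 0], [0, 0, -8], 0], [[0, 0, 0], [0, 0, 0], 0]])

```text
t: 7.2
eef_pos: [544.2, -33.3, 55.0]
tcp_rot: [-3.141, -0.01, -0.412]
ft_force: [16.0, -16.3, -10.0]
opening: 0.416
grip_force: 30.0
```

```bash
python3 - <<'E'
from h import *
s=state();print(s["eef_pos"],s["tcp_rot"],s["ft_force"],s["moment"],s["joints"])
E
```

```text
[544.23347089 -33.28498346  55.01514561] [-3.14115172 -0.00971048 -0.41232323] [ 15.95324537 -16.30096717 -10.00332614] [-2.69976759 -2.67286386 -0.05080694] [-0.18134045  0.5946052   1.90945168 -0.00305321  0.62798444  1.80423909]
```

move_arm(commands=[[[0, 0, 0], [0, 0, 0], 0.8], [[0, 0, 0], [0, 0, 0], 0.8], [[0, 0, 0], [0, 0, 0], 0.8], [[0, 0, 4], [0, 0, 0], 0.8], [[0, 0, 5], [0, 0, 0], 0.8], [[0, 0, 5], [0, 0, 0], 1], [[0, 0, 0], [0, 0, 0], 1], [[0, 0, 0], [0, 0, 0], 1]])

```text
t: 8.0
eef_pos: [540.0, -30.5, 195.5]
tcp_rot: [-3.141, -0.002, -0.407]
ft_force: [-0.7, 0.7, -0.9]
opening: 0.975
grip_force: 0.0
```

```bash
python3 - <<'E'
from h import *
import pickle
i=camera_info("wrist");s=state();a=read_camera("wrist");pickle.dump(i,open("w3.pkl","wb"));cv2.imwrite("pics/w3.png",a)
print(s["eef_pos"],s["tcp_rot"],s["ft_force"])
print([np.round(proj("wrist",P,i)) for P in((661,-57,25),(677,-58,32),(540,-32,86))])
cv2.imwrite("pics/t3.png",read_camera("top"))
u,v=map(int,proj("wrist",(661,-50,25),i))
u0=max(0,min(u-65,430));v0=max(0,min(v-50,320));print(u0,v0)
cv2.imwrite("pics/c3.png",cv2.resize(a[v0:v0+100,u0:u0+130],(780,600),interpolation=cv2.INTER_CUBIC))
E
```

```text
[539.99592948 -30.49657602 195.52510883] [-3.14127847e+00 -1.81459755e-03 -4.06960350e-01] [-0.70270256  0.73264564 -0.89979765]
[array([258.,  78.]), array([252.,  63.]), array([282., 206.])]
186 30
```

View pics/c3.png

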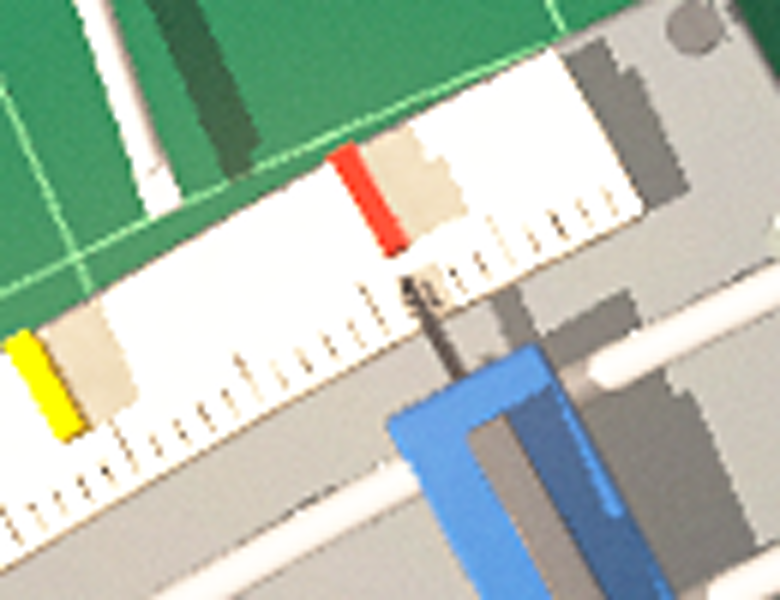

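The crop shows the pointer tip at (408,282), almost on the red clip's line, which runs (342,150) to (397,250). Computing the remainder, allowing for parallax.

```bash
python3 - <<'E'
from h import *
import pickle
np.set_printoptions(precision=1,suppress=True)
i=pickle.load(open("w3.pkl","rb"));a=cv2.imread("pics/w3.png")
f=lambda x,y,z:at("wrist",186+(x+.5)/6-.5,30+(y+.5)/6-.5,z,i)
print("cam",np.array(i["cam_to_world"])[:3,3])
h=cv2.cvtColor(a[30:130,186:316],cv2.COLOR_BGR2HSV).astype(int)
m=((h[...,0]<8)|(h[...,0]>172))&(h[...,1]>120)&(h[...,2]>120)
v,u=np.nonzero(m);c=np.array([u.mean()+186,v.mean()+30]);R=at("wrist",*c,32,i)
A,B=f(345,152,32),f(397,250,32);e=A-B;yc=np.arctan2(e[1],e[0])
C,D=f(42,570,22) if 0 else f(0,568,22),f(640,212,22);d=D-C;yb=np.arctan2(-d[0],d[1])+0
T=f(409,284,25);T2=f(456,374,25)
print("red",R,A,B,"clip yaw",yc,"bar yaw",np.arctan2(d[0],-d[1]),"ptr",T,T2,np.arctan2(*(T-T2)[1::-1]),"n",len(u))
for ps in(.06,.08,.1):
    ey=np.array([-np.sin(ps),np.cos(ps)]);print(ps,"dy red-tip",(R-T)[:2]@ey,(B-T)[:2]@ey, "ptr mid",(R-(T+T2)/2)[:2]@ey)
E
```

```text
cam [609.5 -59.4 366. ]
red [679.2 -53.4  32. ] [688.7 -53.1  32. ] [669.  -54.3  32. ] clip yaw 0.05835062450814534 bar yaw 0.08248586172175285 ptr [663.8 -53.6  25. ] [645.8 -54.7  25. ] 0.05787089035588607 n 89
0.06 dy red-tip -0.7513021390936567 -0.9435854700017465 ptr mid -0.7704864653707996
0.08 dy red-tip -1.0593346855178265 -1.0465671026035617 ptr mid -1.2587127371172857
0.1 dy red-tip -1.3669435121920628 -1.149130122318377 ptr mid -1.7464355405515368
```

The remainder is about -0.9 mm (geometry checks: clip 20 mm long, tip about 4–5 mm short of it), inside ±2.5 mm, so I leave the knob. Next, above the pile.

move_arm(commands=[[[-1.2, 4, 0], [0, 0, 1], 1], [[-1.2, 4, 0], [0, 0, 1], 1], [[-1.2, 4, 0], [0, 0, 1], 1], [[-1.2, 4, 0], [0, 0, 1], 1], [[-1.2, 4, 0], [0, 0, 1], 1], [[-1.2, 4, 0], [0, 0, 1], 1], [[-1.2, 4, 0], [0, 0, 1], 1], [[-0.9, 3.9, 0], [0, 0, 1.3], 1], [[0, 0, 0], [0, 0, 0], 1], [[0, 0, 0], [0, 0, 0], 1]])

```text
t: 9.1
eef_pos: [446.2, 288.6, 193.1]
tcp_rot: [3.139, 0.002, -0.261]
ft_force: [0.1, -0.4, -0.6]
opening: 1.0
grip_force: 0.0
```

```bash
python3 - <<'E'
from h import *
import pickle
i=camera_info("wrist");s=state();a=read_camera("wrist");pickle.dump(i,open("w4.pkl","wb"));cv2.imwrite("pics/w4.png",a)
print(s["eef_pos"],s["tcp_rot"],s["joints"])
b=read_camera("top");cv2.imwrite("pics/t4.png",b)
cv2.imwrite("pics/c4.png",np.hstack([a[0:320,60:500],cv2.resize(b[125:165,240:320],(360,320),interpolation=cv2.INTER_CUBIC)]))
E
```

```text
[446.21163001 288.63327135 193.13293766] [ 3.13942272e+00  2.16420788e-03 -2.60523107e-01] [ 4.49954063e-01  3.84736118e-01  1.81163910e+00 -2.87336388e-04
  9.48273249e-01  2.28143905e+00]
```

View pics/c4.png

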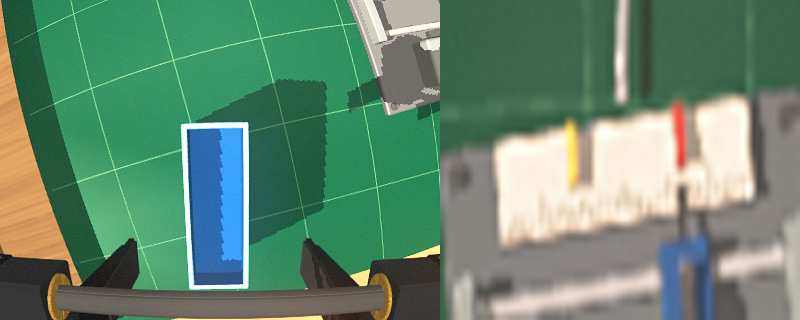

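The wrist view shows the tray rim with far corners (182,126), (247,123) and near corners (190,288), (248,288), between the fingers. The top view shows the pointer under the red clip.

```bash
python3 - <<'E'
from h import *
import pickle
np.set_printoptions(precision=1,suppress=True)
i=pickle.load(open("w4.pkl","rb"))
P=[at("wrist",60+u,v,94,i) for u,v in((182,126),(247,123),(190,288),(248,288))]
for p in P: print(p)
print("mid far",(P[0]+P[1])/2,"near",(P[2]+P[3])/2,"mean",sum(P)/4)
d=(P[0]+P[1]-P[2]-P[3])[:2]/2;print(np.linalg.norm(d),np.arctan2(d[1],d[0]))
t=[at("top",130+u/6-.4,190+v/6-.4,94) for u,v in((138,50),(267,80),(175,443),(45,408))];print("top",sum(t)/4)
E
```

```text
[523.8 300.9  94. ]
[512.3 248.7  94. ]
[379.7 336.3  94. ]
[365.5 283.3  94. ]
mid far [518.1 274.8  94. ] near [372.6 309.8  94. ] mean [445.3 292.3  94. ]
149.61567174456215 -0.2364049470796227
top [447.1 287.8  94. ]
```

move_arm(commands=[[[0, 0.2, -4], [0, 0, 0.5], 1], [[0, 0, -4], [0, 0, 0], 1], [[0, 0, -3], [0, 0, 0], 1], [[0, 0, -1.3], [0, 0, 0], 1], [[0, 0, 0], [0, 0, 0], 0.7], [[0, 0, 0], [0, 0, 0], 0.6], [[0, 0, 0], [0, 0, 0], 0.6], [[0, 0, 0], [0, 0, 0], 0.6], [[0, 0, 0], [0, 0, 0], 0.5], [[0, 0, 0], [0, 0, 0], 0.3]])

```text
t: 10.2
eef_pos: [447.3, 290.5, 72.2]
tcp_rot: [-3.141, -0.001, -0.254]
ft_force: [0.3, 0.6, 4.8]
opening: 0.564
grip_force: 29.9
```

move_arm(commands=[[[0, 0, 0], [0, 0, 0], 0.3], [[0, 0, 0], [0, 0, 0], 0.3], [[0, 0, 0], [0, 0, 0], 0.3]])

```text
t: 10.5
eef_pos: [447.3, 290.5, 72.2]
tcp_rot: [-3.141, -0.001, -0.254]
ft_force: [-0.7, 0.1, 5.8]
opening: 0.566
grip_force: 29.9
```

The grip is 54 mm wide at 30 N, as expected. I lift straight up, gently.

move_arm(commands=[[[0, 0, 0.5], [0, 0, 0], 0.3], [[0, 0, 0.5], [0, 0, 0], 0.3], [[0, 0, 1], [0, 0, 0], 0.3], [[0, 0, 1.5], [0, 0, 0], 0.3], [[0, 0, 2], [0, 0, 0], 0.3], [[0, 0, 3], [0, 0, 0], 0.3], [[0, 0, 3.5], [0, 0, 0], 0.3], [[0, 0, 0], [0, 0, 0], 0.3], [[0, 0, 0], [0, 0, 0], 0.3]])

```text
t: 11.4
eef_pos: [447.0, 290.3, 192.4]
tcp_rot: [-3.141, -0.001, -0.254]
ft_force: [-0.5, -0.9, -3.0]
opening: 0.567
grip_force: 29.9
```

```bash
python3 - <<'E'
from h import *
import pickle
s=state();print(s["eef_pos"],s["tcp_rot"],s["ft_force"],s["opening"])
i=camera_info("wrist");a=read_camera("wrist");b=read_camera("side");pickle.dump(i,open("w5.pkl","wb"))
cv2.imwrite("pics/w5.png",a);cv2.imwrite("pics/s5.png",b)
cv2.imwrite("pics/c5.png",np.hstack([a[0:320,60:460],cv2.resize(b[170:330,180:380],(400,320),interpolation=cv2.INTER_CUBIC)]))
E
```

```text
[447.02068877 290.33496673 192.41747536] [-3.14073073e+00 -1.14148180e-03 -2.53658797e-01] [-0.45992715 -0.91785937 -3.02006455] 0.5665397251274642
```

View pics/c5.png

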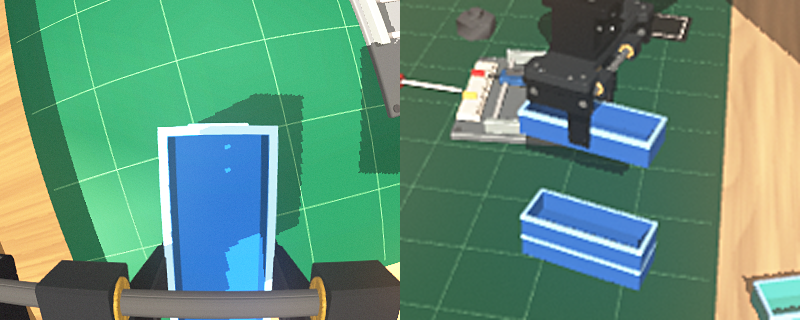

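The top tray hangs level and the two lower ones stayed in place. Next I work out the tray's offset in the hand and the pad's centre.

```bash
python3 - <<'E'
from h import *
import pickle
np.set_printoptions(precision=1,suppress=True)
i=pickle.load(open("w5.pkl","rb"));ps=-.254;R=np.array([[np.cos(ps),np.sin(ps)],[-np.sin(ps),np.cos(ps)]])
for u,v in((158,128),(277,127)): print("far corner rel tcp",R@(at("wrist",60+u,v,214.2,i)[:2]-[447,290.3]))
w=pickle.load(open("w1.pkl","rb"))
Q=np.array([at("wrist",u,v,4,w) for u,v in((68,32),(117,35),(93,163),(50,157))]);print("w1 frame",Q[:,:2],Q.mean(0))
t=cv2.imread("pics/top0.png")[180:260,370:420];g=cv2.cvtColor(t,cv2.COLOR_BGR2GRAY)
m=((t.max(2)<95)|(cv2.cvtColor(t,cv2.COLOR_BGR2HSV)[...,1]<80)).astype(np.uint8)
m=cv2.morphologyEx(m,cv2.MORPH_OPEN,np.ones((5,5)))
c=max(cv2.findContours(m,0,1)[0],key=cv2.contourArea)
bx=cv2.boxPoints(cv2.minAreaRect(c));B=np.array([at("top",370+u,180+v,4) for u,v in bx]);print("top",bx,B[:,:2],B.mean(0))
o=np.array([at("top",370+u/6-.4,180+v/6-.4,4) for u,v in((45,45),(245,55),(233,468),(30,465))]);print(o[:,:2],o.mean(0))
E
```

```text
far corner rel tcp [73.  29.3]
far corner rel tcp [ 73.4 -25.1]
w1 frame [[ 368.9 -345.3]
 [ 376.6 -262.5]
 [ 545.6 -277.4]
 [ 544.7 -354.9]] [ 459. -310.    4.]
top [[ 3.2 78.3]
 [ 6.   5.8]
 [42.2  7.2]
 [39.3 79.7]] [[ 366.3 -260.4]
 [ 559.4 -278.1]
 [ 553.2 -374.8]
 [ 360.4 -355.1]] [ 459.8 -317.1    4. ]
[[ 555.8 -280.7]
 [ 549.1 -369.8]
 [ 365.9 -353.1]
 [ 369.3 -264.2]] [ 460.  -316.9    4. ]
```

move_arm(commands=[[[0.1, -1, 0], [0, 0, 0.5], 0.3], [[0.1, -2, 0], [0, 0, 0.5], 0.3], [[0.1, -3.5, 0], [0, 0, 0.5], 0.3], [[0.1, -4, 0], [0, 0, 0.5], 0.3], [[0.1, -4, 0], [0, 0, 0.5], 0.3], [[0.1, -4, 0], [0, 0, 0.5], 0.3], [[0.1, -4, 0], [0, 0, 0.5], 0.3], [[0.1, -4, 0], [0, 0, 0.5], 0.3], [[0.1, -4, 0], [0, 0, 0.5], 0.3], [[0.1, -4, 0], [0, 0, 0.5], 0.3]])

```text
t: 12.5
eef_pos: [456.2, -56.7, 191.0]
tcp_rot: [3.142, 0.001, -0.166]
ft_force: [-0.2, -0.1, -1.6]
opening: 0.567
grip_force: 29.9
```

move_arm(commands=[[[0.1, -4, 0], [0, 0, 0.5], 0.3], [[0.1, -4, 0], [0, 0, 0.5], 0.3], [[0.1, -4, 0], [0, 0, 0.5], 0.3], [[0.1, -4, 0], [0, 0, 0.5], 0.3], [[0, -4, 0], [0, 0, 0.5], 0.3], [[0, -3, 0], [0, 0, 0.5], 0.3], [[0, -2, 0], [0, 0, 0.5], 0.3], [[0, -1, 0], [0, 0, 0.9], 0.3], [[0, 0, 0], [0, 0, 0], 0.3], [[0, 0, 0], [0, 0, 0], 0.3]])

```text
t: 13.5
eef_pos: [460.7, -313.9, 191.2]
tcp_rot: [-3.141, 0.001, -0.09]
ft_force: [0.8, -0.2, -1.6]
opening: 0.568
grip_force: 29.9
```

```bash
python3 - <<'E'
from h import *
import pickle
np.set_printoptions(precision=3,suppress=True)
s=state();print(s["eef_pos"],s["tcp_rot"],s["ft_force"],s["opening"],s["joints"])
i=camera_info("wrist");a=read_camera("wrist");pickle.dump(i,open("w6.pkl","wb"));cv2.imwrite("pics/w6.png",a)
cv2.imwrite("pics/w6b.png",cv2.resize(a[0:320,80:480],(750,600),interpolation=cv2.INTER_CUBIC))
E
```

```text
[ 460.719 -313.882  191.249] [-3.141  0.001 -0.09 ] [ 0.809 -0.162 -1.61 ] 0.5682100551712859 [-0.717  0.422  1.753  0.     0.968  0.944]
```

View pics/w6b.png

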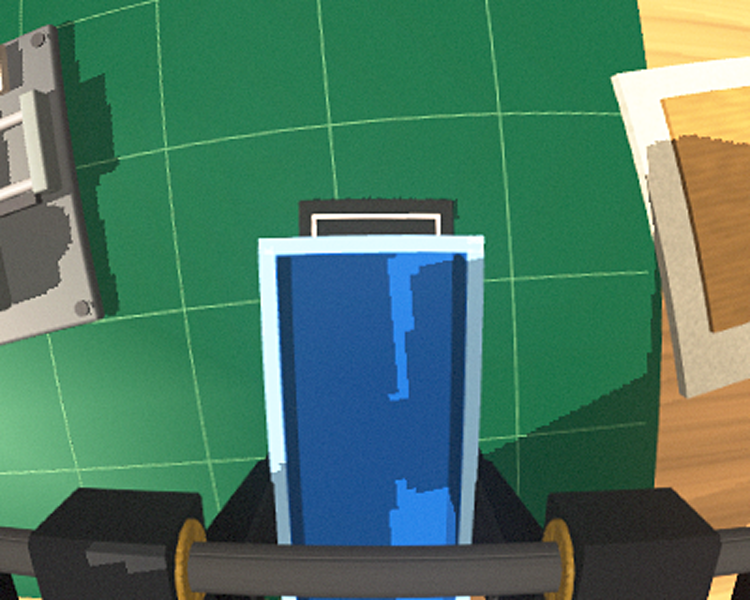

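The pad's far edge shows at (300,200)–(457,202) and its frame at (312,214)–(441,215), beyond the tray.

```bash
python3 - <<'E'
from h import *
import pickle
np.set_printoptions(precision=1,suppress=True)
i=pickle.load(open("w6.pkl","rb"));ps=-.09;R=np.array([[np.cos(ps),np.sin(ps)],[-np.sin(ps),np.cos(ps)]])
for u,v,z in((300,200,4),(457,202,4),(312,214,4),(441,215,4),(260,240,213),(484,238,213)):
    P=at("wrist",80+u/1.875,v/1.875,z,i);print(P,"rel",R@(P[:2]-[460.7,-313.9]))
E
```

```text
[ 556.6 -278.     4. ] rel [92.3 44.4]
[ 547.4 -368.6    4. ] rel [ 91.2 -46.7]
[ 547.6 -284.2    4. ] rel [83.9 37.4]
[ 540.3 -358.7    4. ] rel [ 83.3 -37.4]
[ 536.3 -291.6  213. ] rel [73.2 29. ]
[ 531.8 -346.   213. ] rel [ 73.7 -25.6]
```

The tray is centred over the pad to within about 2 mm and the yaw matches. I lower it, slowing at the end.

move_arm(commands=[[[0, -0.1, -2], [0, 0, 0], 0.3], [[0, 0, -4], [0, 0, 0], 0.3], [[0, 0, -4], [0, 0, 0], 0.3], [[0, 0, -3], [0, 0, 0], 0.3], [[0, 0, -2], [0, 0, 0], 0.3], [[0, 0, -1.2], [0, 0, 0], 0.3], [[0, 0, -0.6], [0, 0, 0], 0.3], [[0, 0, -0.3], [0, 0, 0], 0.3], [[0, 0, 0], [0, 0, 0], 0.3]])

```text
t: 14.45
eef_pos: [461.3, -315.6, 21.2]
tcp_rot: [3.141, -0.001, -0.089]
ft_force: [-0.5, 0.2, -1.6]
opening: 0.569
grip_force: 29.9
```

move_arm(commands=[[[0, 0, -0.2], [0, 0, 0], 0.3], [[0, 0, -0.1], [0, 0, 0], 0.3], [[0, 0, -0.1], [0, 0, 0], 0.3], [[0, 0, 0], [0, 0, 0], 0.3]])

```text
t: 14.85
eef_pos: [461.1, -315.7, 16.7]
tcp_rot: [3.141, -0.0, -0.09]
ft_force: [0.3, -0.5, -2.0]
opening: 0.565
grip_force: 29.9
```

move_arm(commands=[[[0, 0, -0.1], [0, 0, 0], 0.3], [[0, 0, 0], [0, 0, 0], 0.3]])

```text
t: 15.05
eef_pos: [461.1, -315.7, 16.2]
tcp_rot: [3.141, -0.0, -0.09]
ft_force: [-1.7, 1.4, 6.3]
opening: 0.565
grip_force: 29.9
```

Contact at 8 N. I release, rise and back away.

move_arm(commands=[[[0, 0, 0], [0, 0, 0], 0.9], [[0, 0, 0], [0, 0, 0], 0.9], [[0, 0, 0], [0, 0, 0], 0.9], [[0, 0, 0], [0, 0, 0], 0.9], [[0, 0, 2], [0, 0, 0], 0.9], [[0, 0, 4], [0, 0, 0], 0.9], [[0, 0, 5], [0, 0, 0], 0.9], [[0, 0, 5], [0, 0, 0], 0.9], [[0, 0, 4], [0, 0, 0], 0.9], [[0, 0, 0], [0, 0, 0], 0.9]])

```text
t: 16.05
eef_pos: [462.5, -316.8, 221.0]
tcp_rot: [3.136, -0.007, -0.089]
ft_force: [-0.3, -0.3, -0.2]
opening: 0.898
grip_force: 0.0
```

move_arm(commands=[[[-2.5, -3.5, 0], [0, 0, 0], 0.9], [[-2.5, -3.5, 0], [0, 0, 0], 0.9], [[-2.5, -3.5, 0], [0, 0, 0], 0.9], [[-2.5, -3.5, 0], [0, 0, 0], 0.9], [[-2.5, -3.5, 0], [0, 0, 0], 0.9], [[-2.5, -3.5, 0], [0, 0, 0], 0.9], [[-2.5, -3.5, 0], [0, 0, 0], 0.9], [[-2, -2, 0], [0, 0, 0], 0.9], [[0, 0, 0], [0, 0, 0], 0.9], [[0, 0, 0], [0, 0, 0], 0.9]])

```text
t: 17.05
eef_pos: [265.7, -580.4, 214.5]
tcp_rot: [-3.14, 0.001, -0.091]
ft_force: [0.1, 0.1, -1.0]
opening: 0.899
grip_force: 0.0
```

```bash
python3 - <<'E'
from h import *
s=state();print(s["t"],s["eef_pos"],s["ft_force"])
b=read_camera("top");cv2.imwrite("pics/t7.png",b)
c1=b[60:310,80:430]
c2=cv2.resize(b[180:260,365:420],None,fx=4.375,fy=4.375,interpolation=cv2.INTER_CUBIC)
cv2.imwrite("pics/c7.png",np.hstack([cv2.resize(c1,(490,350)),c2[:350]]))
a=cv2.imread("pics/top0.png")
hsv=cv2.cvtColor(b[180:260,365:420],cv2.COLOR_BGR2HSV).astype(int)
m=((hsv[...,0]>90)&(hsv[...,0]<125)&(hsv[...,1]>40)&(hsv[...,2]>60)).astype(np.uint8)
c=max(cv2.findContours(m,0,1)[0],key=cv2.contourArea);r=cv2.minAreaRect(c)
print(r);B=np.array([at("top",365+u,180+v,38) for u,v in cv2.boxPoints(r)]);print(B.round(1),B.mean(0))
E
```

```text
17.05 [ 265.68176123 -580.3616012   214.49838873] [ 0.05877563  0.06606355 -0.97679519]
((30.0, 41.5), (59.0, 26.0), 90.0)
[[ 536.9 -284.1   38. ]
 [ 535.3 -351.6   38. ]
 [ 382.9 -342.2   38. ]
 [ 384.4 -275.8   38. ]] [ 459.90255937 -313.43677493   38.        ]
```

View pics/c7.png

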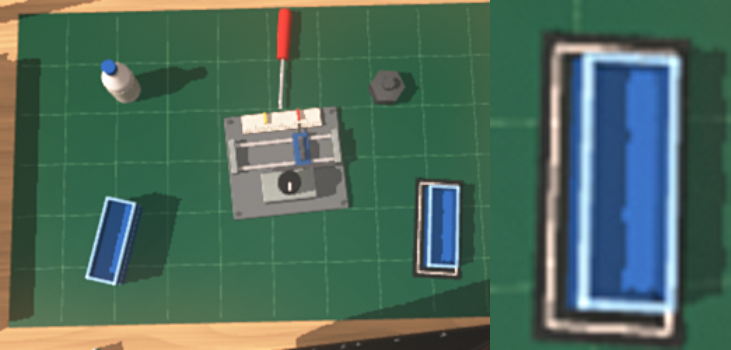

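The tray stands on the pad, and its rim is shifted right and up in the image, as parallax at 38 mm would do. Everything else is unmoved. Checking the centre numerically.

```bash
python3 - <<'E'
from h import *
f=lambda u,v,z:at("top",365+(u-490)/4.375-.4,180+v/4.375-.4,z)
T=np.array([f(*p,38) for p in((580,54),(685,54),(676,311),(574,308))]);P=np.array([f(*p,4) for p in((544,36),(690,40),(678,342),(537,338))])
print(T.round(1),T.mean(0),"\n",P.round(1),P.mean(0))
E
```

```text
[[ 536.9 -292.4   38. ]
 [ 535.4 -354.7   38. ]
 [ 383.8 -339.9   38. ]
 [ 386.9 -280.6   38. ]] [ 460.7314609  -316.88985203   38.        ] 
 [[ 553.8 -280.2    4. ]
 [ 549.2 -369.5    4. ]
 [ 365.5 -350.8    4. ]
 [ 369.8 -266.2    4. ]] [ 459.60160984 -316.65776666    4.        ]
```

The tray is within about 1–2 mm of the pad's centre and in line with it. The pointer was measured about 1 mm from the red clip. Handing in.

```bash
python3 -c "
from cell import env
print(env.job_done())"
```

```text
the job is handed in; nothing more can be done
None
```

The job is handed in (no verdict was returned): the pointer measured about 1 mm from the red clip, the top tray stands about 1–2 mm off the pad's centre and lengthways, and the other trays and bench items looked undisturbed in the last picture.

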